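# Take the platform off the laboratory shaker

### The job

Strip the platform off the shaker for cleaning: undo the round hand nut in its middle and put the nut in the steel parts dish. The shaker's two drives turn opposite ways, so this nut may be threaded left-hand or right-hand: try it one way, and if it comes up firm go the other way. Then lift the platform off and lean it at a slope against the low grey drawer chest, its lower edge on the bench, leaving everything else where it stands.

Things in the scene. Friction and masses are not known exactly. Their poses are not given: they have to be found in the camera images.
- bench (a point): A fixed point on the surface of the black bench top (the table), at z = 0.
- shaker: Two-place orbital shaker, a white box 215 x 450 mm, its top 82 mm high, fixed. Origin on the bench under the spindle that carries the platform; the unused second place, under a black dust cap (62 mm across, its top 139 mm above the bench), lies 225 mm along the shaker's -y. The controls face its -x.
- station (a point): Fixed point on the axis of the platform's steel spindle (30 mm across its threads, ending 19 mm above this point), level with the top face of the mounted platform (101 mm above the bench). The nut's thread is of either hand: the tightening way it stops firmly (over 0.5 N m) within 0.2 rad; the loosening way it turns easily (under 0.15 N m), is free after 1.1 rad and may go on to 2.2 rad.
- nut_mid (a point): The hand nut: a knurled steel cap 50 mm across and 36 mm high, 0.10 to 0.17 kg, closed on top, sitting on the platform over the spindle. The point is its centre, half-way up; z is the turning axis. Its thread may loosen clockwise or anticlockwise (see station), and nothing shows which; the thread holds it down until it has been turned free, then it lifts straight off.
- plate_mid (a point): The platform: aluminium plate 160 x 160 x 6 mm, 0.2 to 0.42 kg, with a 33 mm square hole over the spindle and a 32 mm square driver 5 mm high. The point is its centre, half-way through the thickness; z is normal to it. Two grey plastic rails stand on it, in the middle of the edges at x = -66 and +66 mm, each 10 mm thick, 120 mm long (along y), 28 mm tall above the plate.
- rail_a (a point): Middle of the platform's rail at its +x edge, half-way up (14 mm above the plate's top face, 17 mm above plate_mid). Axes as plate_mid. The plate's edge is 14 mm beyond this point.
- rail_b (a point): The same on the rail at the platform's -x edge.
- dish_in (a point): Round steel parts dish, 124 mm across at the rim, 112 mm at the foot, 18 mm high, open on top, loose. The point is at the centre of its inner floor, 4 mm above the bench.
- chest: Low grey steel drawer chest, 160 (x) x 270 (y) x 80 mm high, heavy, that does not move. Origin at the centre of its underside. Its plain back, the face at x = -80 mm, looks towards the robot; the drawers open to its +x. A flat carton and a small pot stand on the rear half of its top.
- bottle: Bystander: amber bottle 72 mm across, 160 mm high; origin at the centre of its underside.
- jar: Bystander: clear jar 60 mm across, 65 mm high; origin at the centre of its underside.
- beaker: Bystander: glass beaker 56 mm across, 65 mm high; origin at the centre of its underside.
- screwdriver: Bystander: screwdriver 150 mm long lying on the bench, along its x.
- tipbox: Bystander: pipette-tip box, white lid on grey base, 85 x 120 x 60 mm; origin at the centre of its underside.
- washbottle: Bystander: white wash bottle 64 mm across, 185 mm high; origin at the centre of its underside.
Mind the look-alikes: they are no part of the job. Of the things like the part that bears plate_mid, leave any that is black or pink; of the rest the larger one is meant.

How it is judged (in metres and radians):
On the way, in this order (a step that is already met when the one before it is completed fails the run):
1. the nut is off the spindle, more than 60 mm from where the platform is mounted (distance between nut_mid and station above 0.06 m), for 0.2 s.
2. the platform is off the spindle, its centre more than 80 mm from its mounted place (distance between plate_mid and station above 0.08 m), for 0.2 s.
At the end, for the whole second after the job is handed in: The nut lies at rest in the dish (its centre within 45 mm of the dish's centre and less than 35 mm above its floor); the platform stands at rest at a slope of 26 to 80 degrees from the horizontal, touching both the bench and the chest, clear of the shaker (horizontal distance between nut_mid and dish_in below 0.045 m and z of nut_mid in the frame of dish_in below 0.035 m and linear speed of each of nut, plate below 0.02 m/s and angle between the z axis of plate_mid and the z axis of bench, either way round between 0.45 and 1.4 rad and contact force between plate and chest above 0.15 N and contact force between plate and table above 0.15 N and contact force between plate and shaker below 0.1 N and angular speed of plate below 0.1 rad/s).
It fails at once if a bystander is shifted by more than 40 mm (distance of any of bottle, jar, beaker, screwdriver, tipbox, washbottle from where it was at the start of the episode above 0.04 m).
It fails at once if a standing bystander is tipped over (angle between any of bottle, jar, beaker, washbottle's own z axis and vertical above 0.5 rad).
It fails at once if the dish is shoved by more than 60 mm (distance of dish_in from where it was at the start of the episode above 0.06 m).
It also fails if it takes over 61 s, if anything falls off the work surface, if the arm or the gripper's body presses on something with over 40 N, if the wrist force passes 120 N, or if a joint passes its speed limit or range.

### The arm

A 6-joint arm with a two-finger parallel gripper is mounted at the origin on the work surface. World frame = base frame: x ahead of the robot, y to its left, z up, the work surface at z = 0. Lengths are in m, angles in degrees, forces in N, time in s.
With the tool pointing down it reaches from about 0.25 to 0.725 m from the base axis. Payload 9.7 kg.
Tool frame: the origin (TCP) lies midway between the tips of the shut fingers; the grasp point (between the pads) lies 19 mm behind it (bot.grasp_offset is the distance from the TCP to the grasp point, in m); z points along the fingers, x is the direction in which the jaws open and shut, and the axes are right-handed (so a half turn about z gives the same grasp; the last joint's range is limited). The gripper opens to 85 mm and grips with 20 to 120 N. Pads are 22 mm wide; open, the fingers measure 114 mm over their backs; the gripper's body (76 mm by 85 mm) begins 54 mm behind the grasp point. The pads swing forward as they close: fully open they stand 13 mm farther back than shut.
Start: joints at [-63.827, 4.979, 10.078, 95.1, 0, 90], TCP at [0.243, -0.494, 0.231] pointing down, gripper open.
Joint ranges: [-179.16, 179.16], [-48.56, 103.87], [-65.8, 70.77], [-126.05, 130.52], [-82.76, 87.17], [-180, 180]. Speed limits (degrees/s): [127.2, 127.2, 147.25, 180, 180, 180].

### API

Orientations are given as [roll, pitch, yaw] about the fixed x, y, z axes, in that order (R = Rz(yaw) Ry(pitch) Rx(roll)).
In Python, from workcell import bot gives the robot as it stands.
- The arm moves only by the tool send_rows, never from a script. Its argument "targets" is a list of rows, each a list of 5 numbers: the closure, from 0 (fully open) to 1 (shut), then the shift along the world's x, y, z in mm, then the turn about the world's z in degrees. A call has 1 to 10 rows; each row is the pose to reach, as a shift and turn from the pose commanded when the call began; what a row does not reach only later rows make up. A row lasts 1/8 s, in which the tool goes at most 62.5 mm and 10.7 degrees, less where a joint would pass 70% of its speed; a pose out of reach is approached as far as the arm can. A call with a gripper value outside its range is refused whole. The fingers move at their own pace and stop on an object; "squeeze" is the grip in N (left out, the last holds). Time passes only in rows, so rows that repeat a pose let the fingers close. It gives the time, the measured TCP pose, the force and the opening at its end, in the units of the state.
- bot.get_obs(): the state, without advancing time (a new reading comes with each control period).
- bot.camera(name): name is "scene" or "top" or "wrist"; returns a dict with "pixels" (384x512x3 uint8, red, green, blue), "intrinsics" (3x3 intrinsics, pixels), "dist" ([k1, k2, p1, p2, k3] as OpenCV has them; the pictures are not rectified), "view" (4x4, takes a point from world to camera coordinates); the wrist camera has in their place "mount" (4x4, takes a point from camera to tool coordinates, whose origin is the TCP and whose axes are the tool frame's). Camera axes: x right, y down, z forward; pixel columns grow to the right and rows downward; lengths in m; the calibration is good to about 2 mm. A picture is of the moment at which its call begins: read the wrist's pose just before it. There is no depth.
- bot.job_done(): hands the job in, once; it reports no verdict.
The state is a dict: "time": time; "q": joint angles; "qd": joint speeds; "joint_efforts": joint torques, N m; "ee_pos": TCP position; "tcp_rot": TCP orientation; "wrist_force": force on the tool from outside, world axes, zero at the start; "torque": the same for the moment, N m; "opening": finger opening in m.
Only numpy, scipy, OpenCV 4.12 (cv2) and the standard library are available. Lean on these libraries where they do the work, as an engineer would, in place of code of your own. Each camera call takes 0.05 s, during which the arm holds its last target.

## Working session

There is one attempt and no reset: what is moved stays moved. The work goes in short steps, Python scripts to look and compute and a tool call to move; the robot and the scene stay as the last step left them, time stands still between calls to the robot, and variables do not carry over. Pictures are saved under pics/ and viewed, and the job is handed in when it is done.

Besides the shell and the picture viewer there is one more tool, called after ">>>" by a JSON object that holds its "name" and its "arguments", one argument or row to a line. send_rows: Moves the arm, as the interface text tells. Its arguments: {"type":"object","properties":{"targets":{"type":"array","items":{"type":"array","items":{"type":"number"}}},"squeeze":{"type":"number"}},"required":["targets"]}

```bash
ls; mkdir -p pics
python3 - <<'E'
from workcell import bot
import cv2,pickle
o=bot.get_obs();print({k:o[k] for k in ['time','ee_pos','tcp_rot','wrist_force','opening']},bot.grasp_offset)
d={}
for n in ['scene','top','wrist']:
    c=bot.camera(n);d[n]=c
    cv2.imwrite(f'pics/{n}0.png',cv2.resize(c['pixels'][:,:,::-1],(800,600),interpolation=cv2.INTER_CUBIC))
    print(n,c['intrinsics'],c['dist'],c.get('view',c.get('mount')))
d['obs']=o
pickle.dump(d,open('d0.pkl','wb'))
E
```

```text
pics
{'time': 0.0, 'ee_pos': array([ 0.24248779, -0.49342854,  0.2306188 ]), 'tcp_rot': array([ 1.79999734e+02,  7.08489364e-02, -6.38307398e+01]), 'wrist_force': array([ 0.56156363,  0.65722573, -0.13942886]), 'opening': 0.08530787531098712} 0.0187
scene [[414.61977163   0.         253.32878809]
 [  0.         414.61977163 189.33013002]
 [  0.           0.           1.        ]] [0.01977414 0.         0.         0.         0.        ] [[-0.46991851  0.8824911   0.01964833  0.34272821]
 [ 0.62762277  0.34968986 -0.69556212 -0.21395451]
 [-0.6206982  -0.31452578 -0.71819724  1.58912184]
 [ 0.          0.          0.          1.        ]]
top [[472.45788525   0.         258.10513898]
 [  0.         472.45788525 177.43744532]
 [  0.           0.           1.        ]] [-0.06818902  0.          0.          0.          0.        ] [[ 0.01761458 -0.99983959 -0.00324401 -0.12162161]
 [-0.99664135 -0.01729854 -0.08004238  0.51466796]
 [ 0.07997343  0.00464303 -0.99678618  1.67424926]
 [ 0.          0.          0.          1.        ]]
wrist [[322.0979966    0.         255.07073301]
 [  0.         322.0979966  198.2695746 ]
 [  0.           0.           1.        ]] [-0.0304471  0.         0.         0.         0.       ] [[ 9.99999029e-01 -5.59425227e-04  1.27595307e-03  4.02053099e-05]
 [ 2.06325750e-04  9.65208790e-01  2.61480304e-01 -6.51758328e-02]
 [-1.37783979e-03 -2.61479787e-01  9.65207969e-01 -1.43410562e-01]
 [ 0.00000000e+00  0.00000000e+00  0.00000000e+00  1.00000000e+00]]
```

View pics/scene0.png

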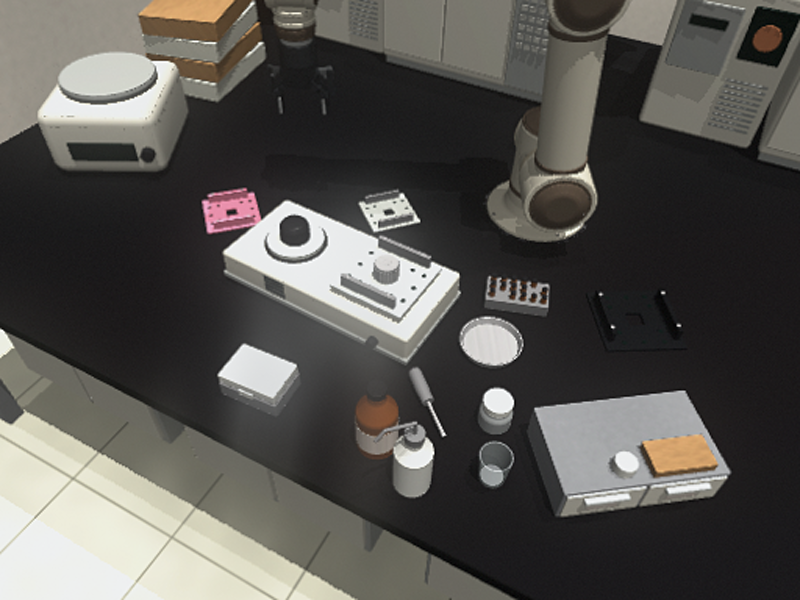

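View pics/top0.png

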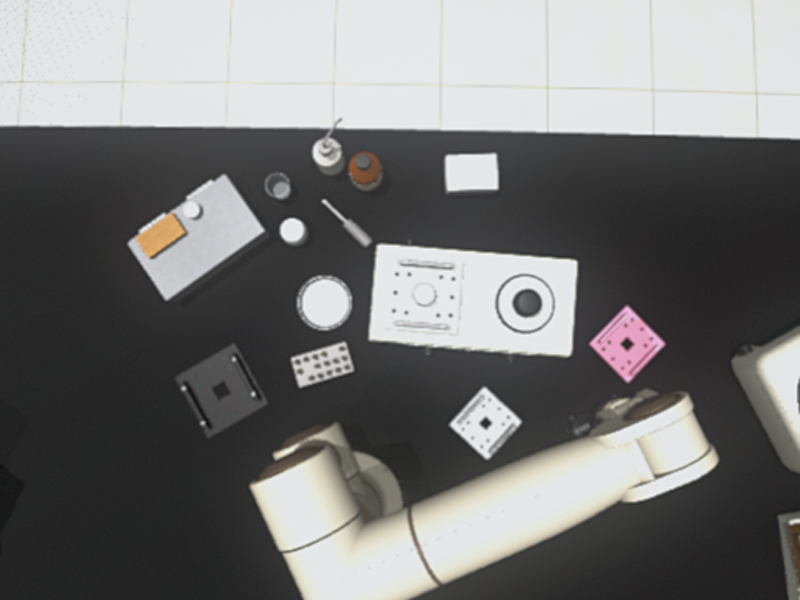

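View pics/wrist0.png

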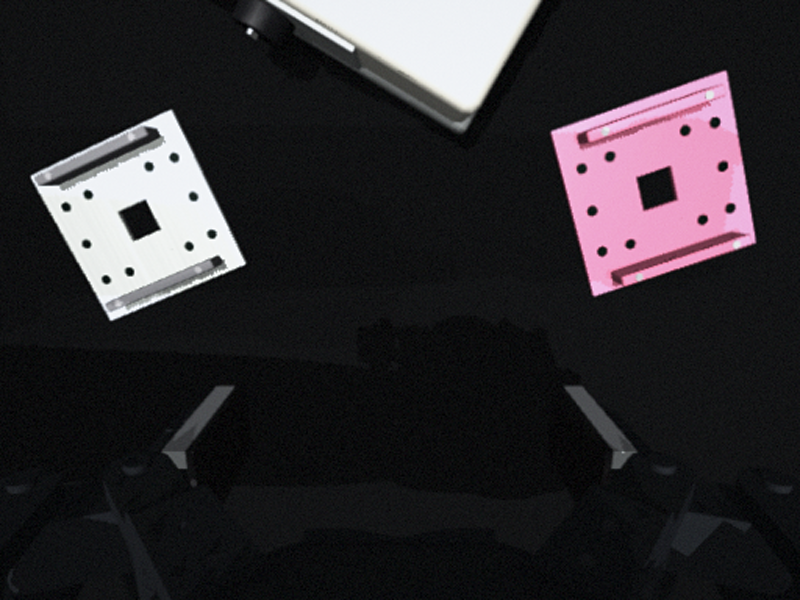

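The mounted plate is at about (424,294) in the top view and (386,270) in the scene view. The dish is at (325,303) in top and the chest at (195,238) in top. Next I'll zoom in for accurate pixels.

```bash
cat > h.py <<'E'
import numpy as np,cv2,pickle
from scipy.spatial.transform import Rotation as R
def cam(c,obs=None):
    K=np.array(c['intrinsics']);D=np.array(c['dist'],float)
    if 'view' in c: V=np.array(c['view'])
    else:
        T=np.eye(4);T[:3,:3]=R.from_euler('xyz',obs['tcp_rot'],degrees=True).as_matrix();T[:3,3]=obs['ee_pos']
        V=np.linalg.inv(T@np.array(c['mount']))
    return K,D,V
def ray(cm,uv):
    K,D,V=cm
    p=cv2.undistortPoints(np.array(uv,float).reshape(1,1,2),K,D)[0,0]
    d=V[:3,:3].T@np.array([p[0],p[1],1]);d/=np.linalg.norm(d)
    return -V[:3,:3].T@V[:3,3],d
def onz(cm,uv,z):
    o,d=ray(cm,uv);return o+d*(z-o[2])/d[2]
def tri(*rs):
    A=np.zeros((3,3));b=np.zeros(3)
    for o,d in rs:
        M=np.eye(3)-np.outer(d,d);A+=M;b+=M@o
    x=np.linalg.solve(A,b)
    return x,[np.linalg.norm((np.eye(3)-np.outer(d,d))@(x-o)) for o,d in rs]
def proj(cm,P):
    K,D,V=cm
    return cv2.projectPoints(np.array(P,float).reshape(-1,3),cv2.Rodrigues(V[:3,:3])[0],V[:3,3],K,D)[0].reshape(-1,2)
def crop(img,x0,y0,w,h,s,fn):
    c=cv2.resize(img[y0:y0+h,x0:x0+w,::-1],(w*s,h*s),interpolation=cv2.INTER_CUBIC)
    for i in range(0,w,20):
        cv2.putText(c,str(x0+i),(i*s,10),0,.35,(0,255,0),1);cv2.line(c,(i*s,12),(i*s,18),(0,255,0),1)
    for i in range(0,h,20):
        cv2.putText(c,str(y0+i),(0,i*s+4),0,.35,(0,255,0),1)
    cv2.imwrite(fn,c)
E
python3 - <<'E'
from h import *
d=pickle.load(open('d0.pkl','rb'))
crop(d['top']['pixels'],70,90,195,145,4,'pics/t1.png')
crop(d['scene']['pixels'],200,140,120,100,6,'pics/s1.png')
crop(d['scene']['pixels'],290,170,190,150,4,'pics/s2.png')
crop(d['top']['pixels'],185,150,120,90,6,'pics/t2.png')
E
```

```text
(no output)
```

View pics/t1.png

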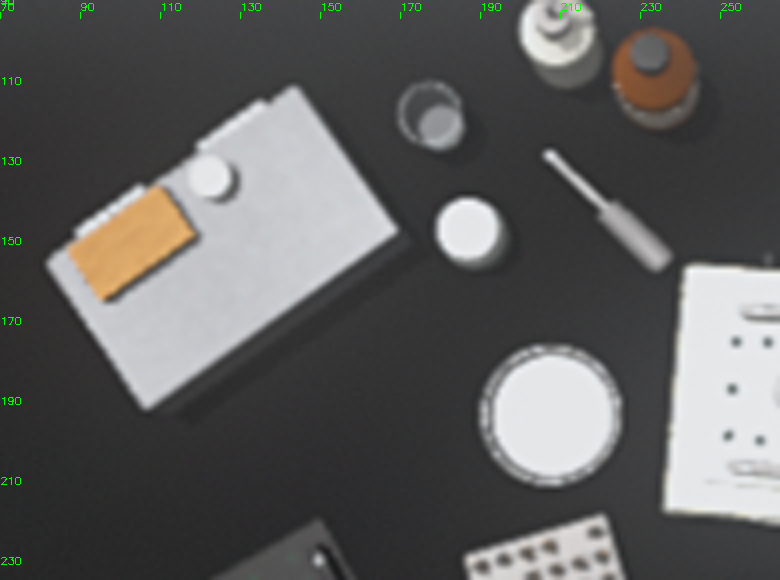

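View pics/s1.png

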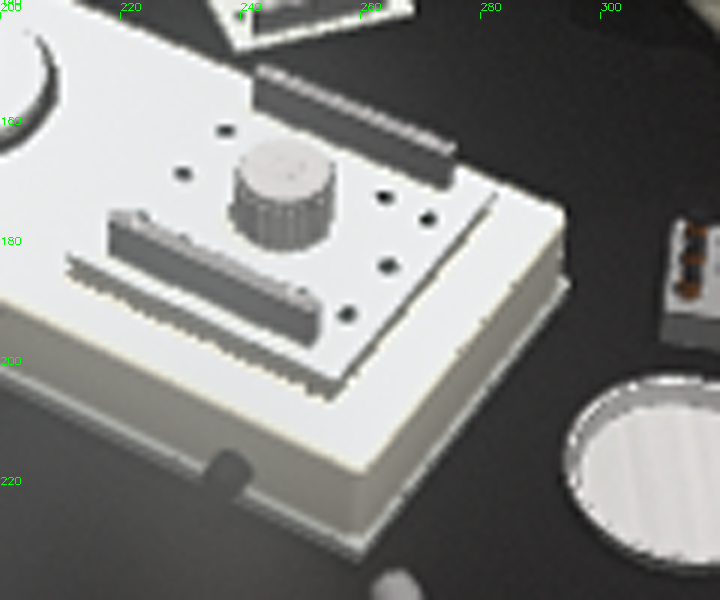

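View pics/s2.png

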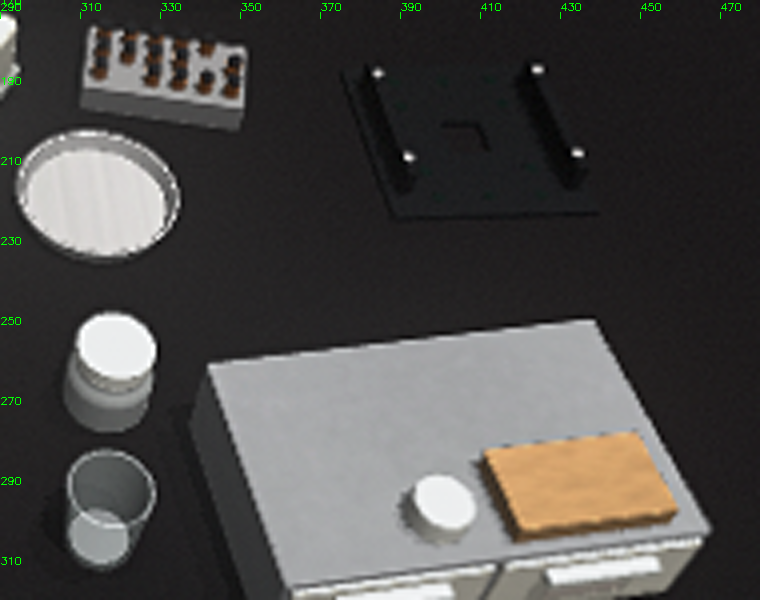

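View pics/t2.png

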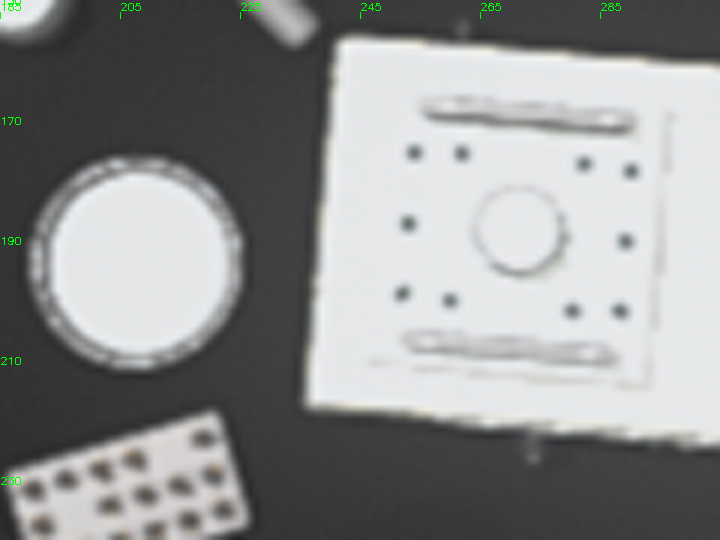

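Run:
```python
from h import *
d=pickle.load(open('d0.pkl','rb'))
T=cam(d['top']);S=cam(d['scene'])
t2=lambda x,y:(185+(x+.5)/6-.5,150+(y+.5)/6-.5)
t1=lambda x,y:(70+(x+.5)/4-.5,90+(y+.5)/4-.5)
s1=lambda x,y:(200+(x+.5)/6-.5,140+(y+.5)/6-.5)
s2=lambda x,y:(290+(x+.5)/4-.5,170+(y+.5)/4-.5)
P={'nut':(t2(518,230),s1(286,168)),
'rb_-y':(t2(614,352),s1(258,70)),'rb_+y':(t2(405,340),s1(452,150)),
'ra_-y':(t2(632,120),s1(112,216)),'ra_+y':(t2(425,104),s1(317,308)),
'dish rim':(t2(137,262),s2(98,190)),
'chest b-y':(t1(398,230),s2(209,364)),'chest b+y':(t1(147,408),s2(596,320)),
'chest f-y':(t1(296,87),s2(290,587)),'chest f+y':(t1(47,262),s2(709,531)),
'jar':(t1(468,228),s2(117,347)),}
for k,(a,b) in P.items():
    x,e=tri(ray(T,a),ray(S,b));print(k,x.round(4),np.round(e,4))
for k,u,z in [('dish in',t1(550,415),.018),('rackcorner',t1(610,515),.03),('rackL',t1(465,555),.03),('black corner',t1(320,520),.006)]:
    print(k,onz(T,u,z).round(3))
for n,u in [('blk',[(176,380),(238,346),(268,402),(205,437)]),('rack',[(291,358),(350,342),(354,373),(299,388)])]:
    print(n,[onz(T,(a/1.5625,b/1.5625),.006 if n=='blk' else .03).round(3)[:2] for a,b in u])
```

```text
nut [ 0.4739 -0.158   0.1345] [0.0016 0.0016]
rb_-y [ 0.4069 -0.2121  0.1261] [0.0009 0.0009]
rb_+y [ 0.4116 -0.0956  0.1249] [0.0011 0.0011]
ra_-y [ 0.5376 -0.2213  0.1249] [0.0017 0.0017]
ra_+y [ 0.544  -0.1039  0.1244] [0.0005 0.0005]
dish rim [0.4573 0.0674 0.0162] [0.0011 0.0011]
chest b-y [0.6131 0.2    0.077 ] [0.0001 0.0001]
chest b+y [0.4533 0.416  0.0771] [0.0007 0.0007]
chest f-y [0.7392 0.2951 0.0762] [0.0002 0.0002]
chest f+y [0.5803 0.5088 0.0768] [0.0016 0.0016]
jar [0.6183 0.1404 0.0614] [0.0008 0.0008]
dish in [0.456 0.069 0.018]
rackcorner [0.368 0.012 0.03 ]
rackL [0.33 0.14 0.03]
black corner [0.358 0.276 0.006]
blk [array([0.271, 0.408]), array([0.352, 0.266]), array([0.225, 0.193]), array([0.142, 0.336])]
rack [array([0.328, 0.139]), array([0.366, 0.006]), array([ 0.297, -0.005]), array([0.26 , 0.119])]
```

>>> {"name": "send_rows", "arguments": {
  "targets": [
    [0.1,29,42,5,7],
    [0.2,58,84,5,14],
    [0.2,87,126,5,21],
    [0.2,116,168,5,28],
    [0.2,145,210,5,35],
    [0.2,174,252,5,42],
    [0.2,203,294,5,48],
    [0.2,231.5,335.5,0,54],
    [0.2,231.5,335.5,0,54],
    [0.2,231.5,335.5,0,54]
  ],
  "squeeze": 60
}}

```text
time: 1.4
ee_pos: [0.4739, -0.1581, 0.2311]
tcp_rot: [180.0, 0.0, -9.8]
wrist_force: [0.4, 0.6, 0.1]
opening: 0.0687
```

```bash
cat > look.py <<'E'
from workcell import bot
import sys,cv2,pickle,numpy as np
n=sys.argv[1]; d={}
for c in sys.argv[2:]:
    o=bot.get_obs();d['obs_'+c]=o;d[c]=bot.camera(c)
    cv2.imwrite(f'pics/{c}_{n}.png',cv2.resize(d[c]['pixels'][:,:,::-1],(800,600),interpolation=cv2.INTER_CUBIC))
pickle.dump(d,open(f'd_{n}.pkl','wb'))
o=bot.get_obs()
for k in ['time','q','ee_pos','tcp_rot','wrist_force','torque','opening']:print(k,np.round(o[k],4))
E
python3 look.py 1 wrist
```

```text
time 1.45
q [-1.85001e+01 -1.91810e+00  3.02830e+00  9.49597e+01 -1.36000e-02
  8.13880e+01]
ee_pos [ 0.4738 -0.1586  0.2313]
tcp_rot [ 1.799886e+02  1.520000e-02 -9.888100e+00]
wrist_force [-0.4761  0.9954  0.836 ]
torque [0.0301 0.0596 0.0259]
opening 0.068
```

View pics/wrist_1.png

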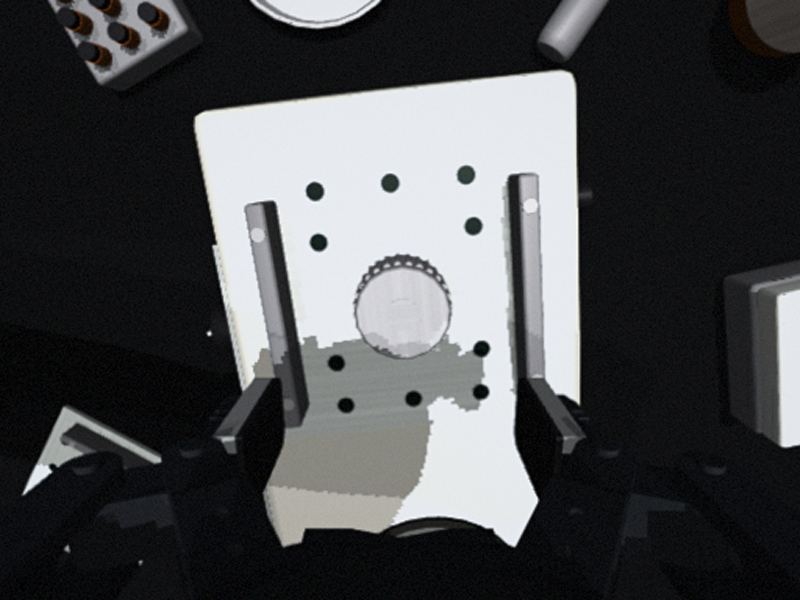

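Wrist view: the nut's top disc is centred at (403,311), with the rails to left (260-290) and right (530). I'll check the nut position against this.

Run:
```python
from h import *
d=pickle.load(open('d_1.pkl','rb'));W=cam(d['wrist'],d['obs_wrist'])
print(onz(W,(403/1.5625-.2,311/1.5625-.2),.137))
d0=pickle.load(open('d0.pkl','rb'))
T=cam(d0['top']);S=cam(d0['scene'])
x,e=tri(ray(W,(403/1.5625-.2,311/1.5625-.2)),ray(T,(270.9,187.9)),ray(S,(247.2,167.6)));print(x,e)
for u in [(258,206),(290,420),(528,178),(540,395)]: print(onz(W,(u[0]/1.5625,u[1]/1.5625),.129))
```

```text
[ 0.47541936 -0.15793663  0.137     ]
[ 0.47459263 -0.15804182  0.13506077] [np.float64(0.0008585049214532183), np.float64(0.0020875933971506036), np.float64(0.0013284402318625055)]
[ 0.41543578 -0.09683575  0.129     ]
[ 0.40492832 -0.20997513  0.129     ]
[ 0.54461945 -0.10600744  0.129     ]
[ 0.53923447 -0.21842655  0.129     ]
```

>>> {"name": "send_rows", "arguments": {
  "targets": [
    [0.2,1,0.3,-45,0],
    [0.2,1,0.3,-90,0],
    [0.2,1,0.3,-115,0],
    [0.2,1,0.3,-128,0],
    [0.2,1,0.3,-128,0],
    [0.6,1,0.3,-128,0],
    [0.6,1,0.3,-128,0],
    [0.6,1,0.3,-128,0],
    [0.6,1,0.3,-128,0],
    [0.6,1,0.3,-128,0]
  ],
  "squeeze": 60
}}

```text
time: 2.7
ee_pos: [0.4757, -0.1583, 0.1051]
tcp_rot: [179.9, -0.1, -9.8]
wrist_force: [-2.3, -1.7, 6.3]
opening: 0.0489
```

```bash
python3 look.py 2 wrist
```

```text
time 2.75
q [-1.83852e+01 -2.42830e+00 -1.14105e+01  8.08679e+01 -3.51000e-02
  8.14564e+01]
ee_pos [ 0.4758 -0.1583  0.1051]
tcp_rot [ 1.79943e+02 -1.43000e-01 -9.84160e+00]
wrist_force [-1.8876 -1.677   6.8635]
torque [-0.2418  0.4291  0.0036]
opening 0.0489
```

View pics/wrist_2.png

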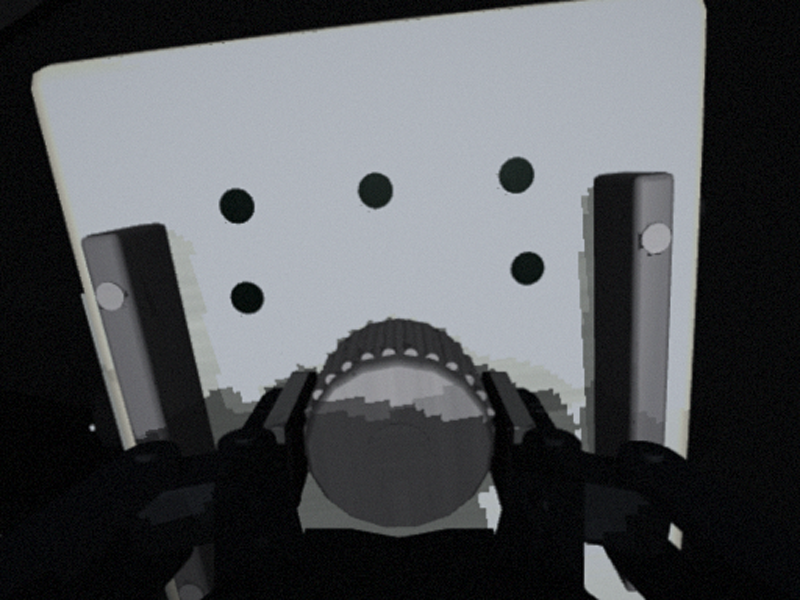

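Nut gripped (opening 49 mm). First I'll try anticlockwise, gently.

>>> {"name": "send_rows", "arguments": {
  "targets": [
    [0.6,0,0,1,3],
    [0.6,0,0,1,6],
    [0.6,0,0,1,9],
    [0.6,0,0,1,12],
    [0.6,0,0,1,14],
    [0.6,0,0,1,14]
  ]
}}

```text
time: 3.5
ee_pos: [0.4755, -0.1579, 0.1052]
tcp_rot: [180.0, -0.1, 4.1]
wrist_force: [-0.1, 0.6, 5.6]
opening: 0.049
```

```bash
python3 look.py 3 wrist
```

```text
time 3.55
q [-1.83784e+01 -2.40900e+00 -1.13804e+01  8.09443e+01  7.90000e-03
  6.75117e+01]
ee_pos [ 0.4755 -0.1579  0.1052]
tcp_rot [ 1.799751e+02 -8.080000e-02  4.110000e+00]
wrist_force [-0.2466  0.5178  6.1457]
torque [ 0.1022  0.0995 -1.1814]
opening 0.0487
```

Resisting torque is 1.18 N m, so that way is firm. I'll go clockwise.

>>> {"name": "send_rows", "arguments": {
  "targets": [
    [0.6,0,0,0,-8],
    [0.6,0,0,0,-18],
    [0.6,0,0,0,-28],
    [0.6,0,0,0,-38]
  ]
}}

```text
time: 4.05
ee_pos: [0.4755, -0.1574, 0.1051]
tcp_rot: [-179.9, -0.0, -34.1]
wrist_force: [-0.4, 2.3, 5.6]
opening: 0.0486
```

```bash
python3 look.py 4 wrist
```

```text
time 4.1
q [-1.834150e+01 -2.409500e+00 -1.138890e+01  8.094890e+01  4.730000e-02
  1.062785e+02]
ee_pos [ 0.4756 -0.1574  0.1051]
tcp_rot [-1.799345e+02 -5.560000e-02 -3.462000e+01]
wrist_force [ 0.3575 -0.4965  5.118 ]
torque [ 0.2782 -0.2766 -0.0067]
opening 0.0486
```

View pics/wrist_4.png

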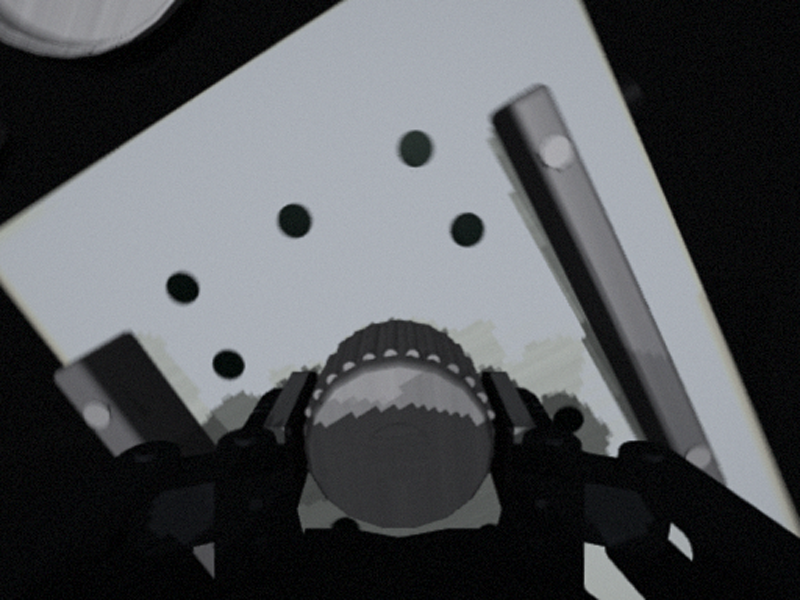

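Turns freely (0.01 N m). Continuing, then a trial lift.

>>> {"name": "send_rows", "arguments": {
  "targets": [
    [0.6,0,0,0,-10],
    [0.6,0,0,0,-20],
    [0.6,0,0,0,-30],
    [0.6,0,0,0,-40],
    [0.6,0,0,0,-50],
    [0.6,0,0,0,-60],
    [0.6,0,0,0,-62],
    [0.6,0,0,4,-62],
    [0.6,0,0,10,-62],
    [0.6,0,0,16,-62]
  ]
}}

```text
time: 5.35
ee_pos: [0.4749, -0.1577, 0.1204]
tcp_rot: [180.0, -0.0, -95.7]
wrist_force: [-0.2, -0.0, -0.9]
opening: 0.0489
```

```bash
python3 look.py 5 wrist
```

```text
time 5.4
q [-1.837400e+01 -2.550600e+00 -9.742700e+00  8.281380e+01 -2.620000e-02
  1.673894e+02]
ee_pos [ 0.4749 -0.1579  0.1212]
tcp_rot [ 1.799885e+02 -2.430000e-02 -9.576340e+01]
wrist_force [ 0.0067 -0.1537 -0.1486]
torque [-0.0277  0.0537 -0.0508]
opening 0.0491
```

View pics/wrist_5.png

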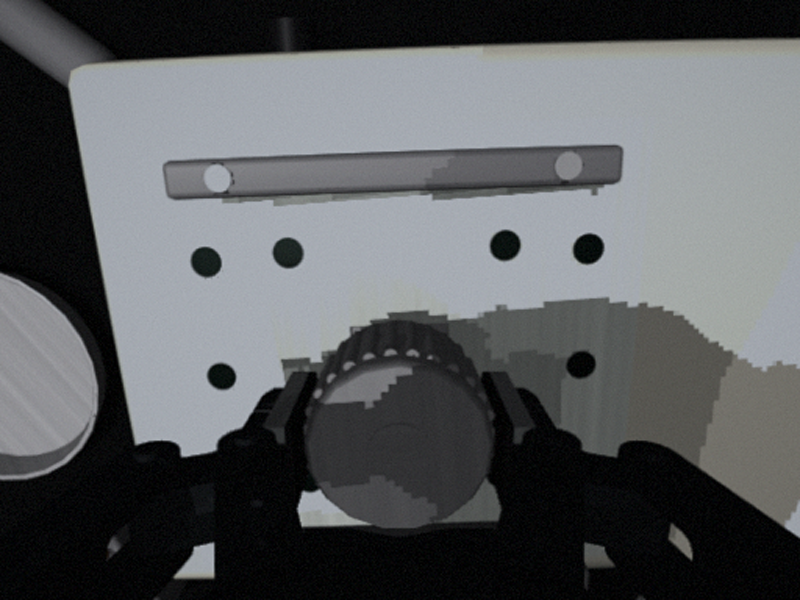

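The nut came off with the gripper. Carrying it to the dish.

>>> {"name": "send_rows", "arguments": {
  "targets": [
    [0.6,0,0,35,0],
    [0.6,0,10,60,0],
    [0.6,-4,60,60,0],
    [0.6,-8,110,60,0],
    [0.6,-12,160,50,0],
    [0.6,-18,210,20,0],
    [0.6,-18,226,-20,0],
    [0.6,-18,226,-50,0],
    [0.6,-18,226,-50,0]
  ]
}}

```text
time: 6.52
ee_pos: [0.4535, -0.001, 0.0703]
tcp_rot: [179.7, 2.5, -91.7]
wrist_force: [-0.6, 0.4, -1.0]
opening: 0.0489
```

```bash
python3 look.py 6 wrist scene
```

```text
time 6.625
q [ -1.6487  -8.0568 -20.3647  77.8987   2.4698 179.983 ]
ee_pos [ 0.4543 -0.0008  0.0716]
tcp_rot [179.794    2.4698 -91.6406]
wrist_force [-0.3317 -0.5486 -1.1006]
torque [-0.0487  0.0102  0.0026]
opening 0.0489
```

View pics/wrist_6.png

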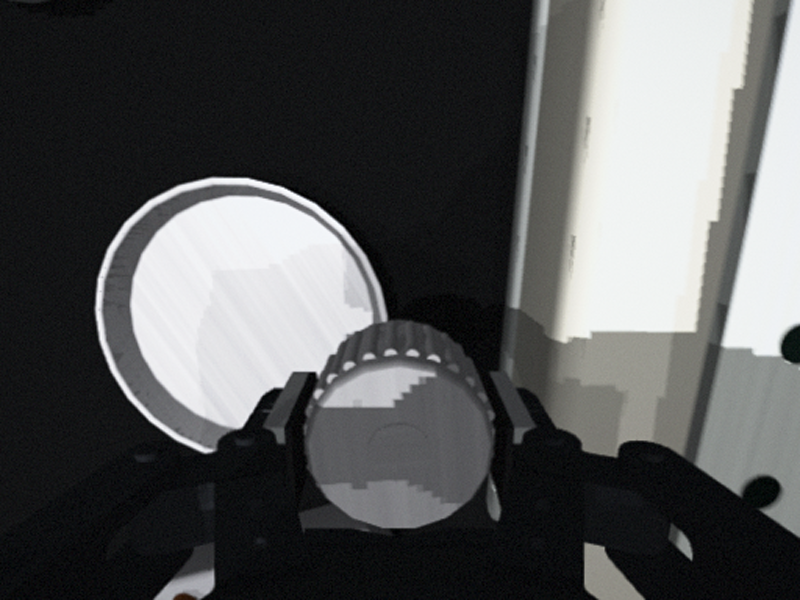

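View pics/scene_6.png

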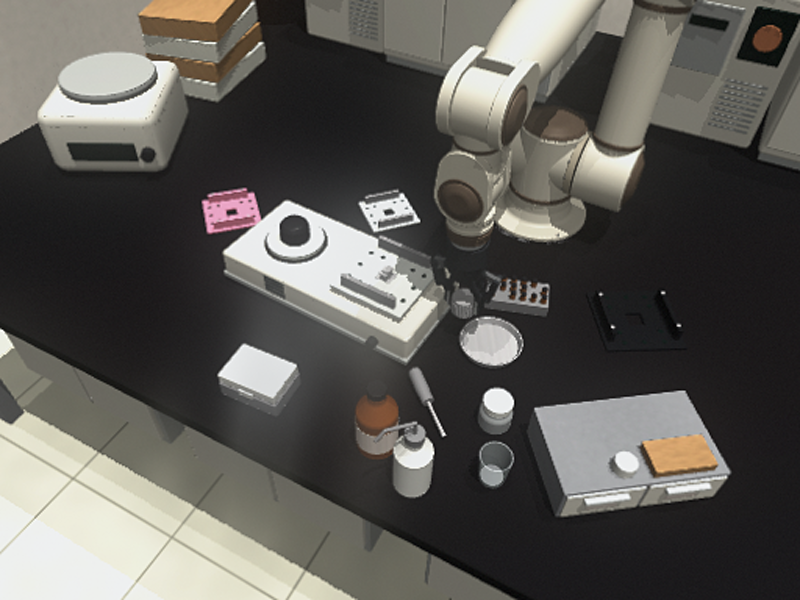

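q6 ran up to its limit stop at 180°, because the move to the dish needed the tool turned. I'll raise the tool and turn it away from that limit.

>>> {"name": "send_rows", "arguments": {
  "targets": [
    [0.6,0,0,20,8],
    [0.6,0,0,40,18],
    [0.6,0,0,50,28],
    [0.6,0,0,50,38],
    [0.6,0,0,50,38]
  ]
}}

```text
time: 7.25
ee_pos: [0.4557, -0.0009, 0.1237]
tcp_rot: [180.0, 2.4, -53.7]
wrist_force: [-0.2, 0.8, -1.2]
opening: 0.0487
```

```bash
python3 look.py 7
```

```text
time 7.25
q [ -1.3011  -7.2327 -13.8588  84.8476   1.8908 142.3811]
ee_pos [ 0.4557 -0.0009  0.1237]
tcp_rot [179.9864   2.397  -53.7068]
wrist_force [-0.1712  0.8078 -1.2195]
torque [-0.0982  0.0117  0.0116]
opening 0.0487
```

>>> {"name": "send_rows", "arguments": {
  "targets": [
    [0.6,1,35,0,0],
    [0.6,1,69,-30,0],
    [0.6,1,69,-70,0],
    [0.6,1,69,-95,0],
    [0.6,1,69,-106,0],
    [0.6,1,69,-106,0]
  ]
}}

```text
time: 8.0
ee_pos: [0.456, 0.0681, 0.0166]
tcp_rot: [179.9, 2.5, -53.7]
wrist_force: [-0.4, -0.1, -1.0]
opening: 0.0487
```

```bash
python3 look.py 8 wrist scene
```

```text
time 8.1
q [  7.1859  -4.4232 -23.1267  72.4784   2.1065 150.8683]
ee_pos [0.4568 0.0682 0.0177]
tcp_rot [179.9927   2.4153 -53.7042]
wrist_force [ 0.1519 -0.2523 -2.4854]
torque [ 0.0031  0.003  -0.0054]
opening 0.0486
```

View pics/wrist_8.png

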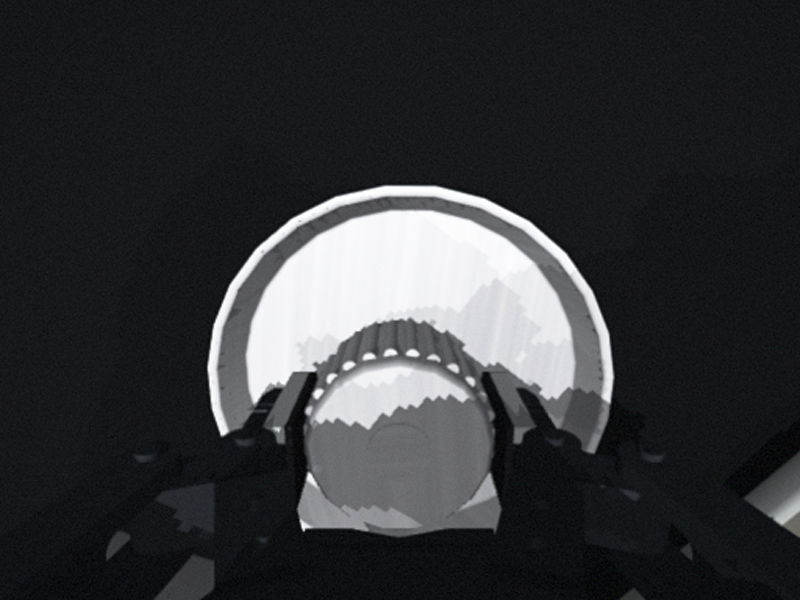

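View pics/scene_8.png

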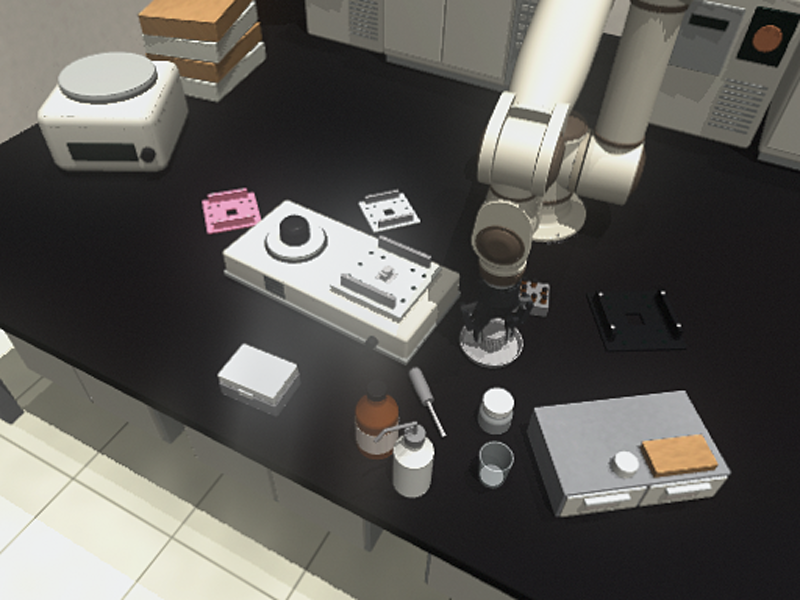

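The nut is over the dish centre. Releasing and retreating up.

>>> {"name": "send_rows", "arguments": {
  "targets": [
    [0.6,0,0,-5,0],
    [0.5,0,0,-5,0],
    [0.3,0,0,-4,0],
    [0.25,0,0,-3,0],
    [0.25,0,0,-3,0],
    [0.25,0,0,20,0],
    [0.25,0,0,70,0],
    [0.25,0,0,120,0],
    [0.35,0,0,170,0],
    [0.45,0,0,180,0]
  ]
}}

```text
time: 9.35
ee_pos: [0.4572, 0.0684, 0.1999]
tcp_rot: [-179.8, 2.3, -53.6]
wrist_force: [0.5, 0.4, -0.1]
opening: 0.0465
```

```bash
python3 look.py 9 wrist
```

```text
time 9.4
q [  7.2048  -6.5322  -4.8981  92.6774   2.1036 150.8101]
ee_pos [0.457  0.0683 0.1992]
tcp_rot [-179.8851    2.3452  -53.6221]
wrist_force [ 0.211  -0.0595  0.4156]
torque [-0.0526 -0.0009 -0.0178]
opening 0.0472
```

View pics/wrist_9.png

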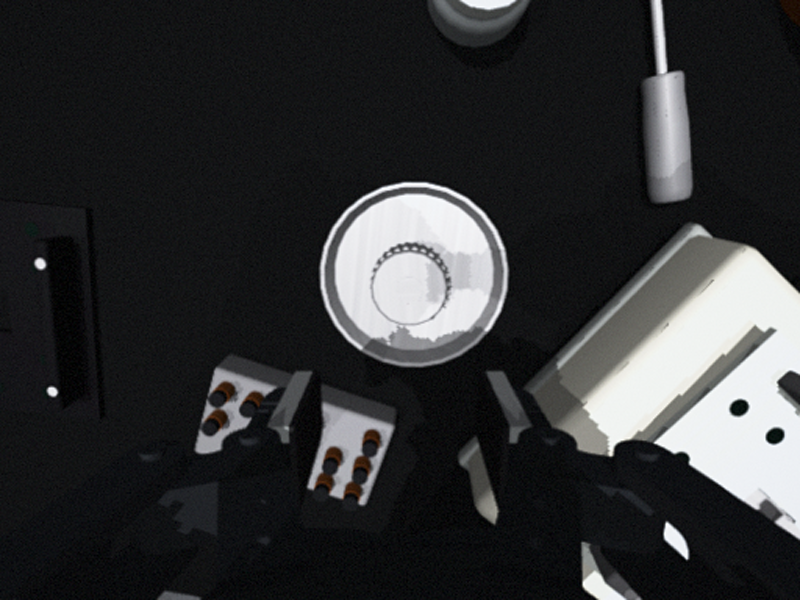

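The nut sits upright in the dish at (411,287). Next I'll move over rail_a, the one on the shaker's far side.

>>> {"name": "send_rows", "arguments": {
  "targets": [
    [0.45,14,-38,10,10],
    [0.45,28,-77,10,20],
    [0.45,42,-115,10,30],
    [0.45,57,-154,5,40],
    [0.45,71,-192,0,50],
    [0.45,85,-230,0,51],
    [0.45,85,-230,0,51],
    [0.45,85,-230,0,51]
  ]
}}

```text
time: 10.4
ee_pos: [0.5405, -0.1615, 0.1952]
tcp_rot: [180.0, 2.6, -2.7]
wrist_force: [-0.2, -0.3, 0.3]
opening: 0.0469
```

```bash
python3 look.py 10 wrist top
python3 - <<'E'
from h import *
d=pickle.load(open('d_10.pkl','rb'))
W=cam(d['wrist'],d['obs_wrist'])
yaw=np.radians(-2.7);ex=np.array([np.cos(yaw),np.sin(yaw),0]);ey=np.array([-np.sin(yaw),np.cos(yaw),0])
c=np.array([.4749,-.158,.129])
im=cv2.resize(d['wrist']['pixels'][:,:,::-1],(800,600)).copy()
for s in (-60,60):
  for o in (61,71):
    p=proj(W,c+ex*o/1e3+ey*s/1e3)[0]*1.5625
    cv2.circle(im,tuple(int(v) for v in p),4,(0,0,255),1)
cv2.imwrite('pics/w10p.png',im)
E
```

```text
time 10.5
q [-16.2484   8.838   10.3527  93.9257  -0.656   76.3574]
ee_pos [ 0.5407 -0.161   0.196 ]
tcp_rot [179.9316   2.4977  -2.5935]
wrist_force [-0.2721  1.2331 -0.3787]
torque [ 0.063  -0.0479  0.0193]
opening 0.0471
```

View pics/w10p.png

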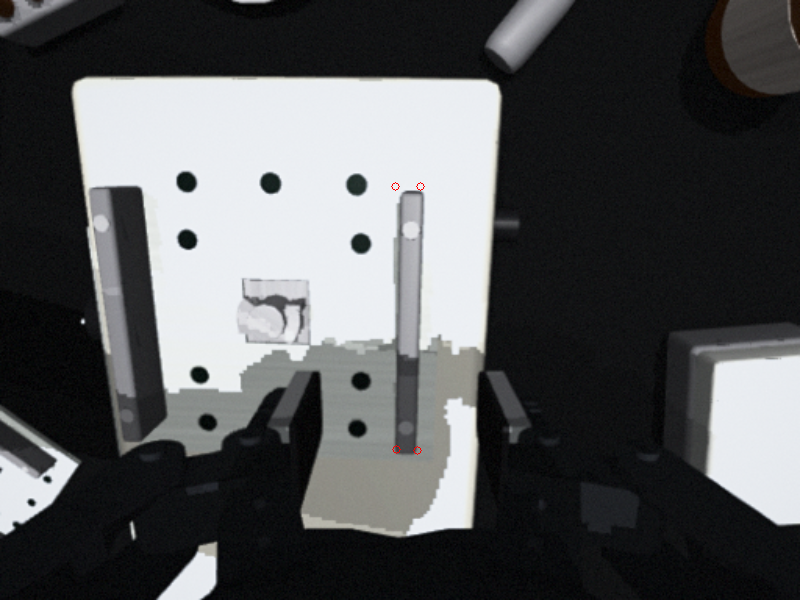

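Markers match the rail to within about 2 mm, and the square driver and spindle show at (275,310). Descending and gripping.

>>> {"name": "send_rows", "arguments": {
  "targets": [
    [0.45,1,-1,-40,0],
    [0.45,1,-1,-70,0],
    [0.45,1,-1,-85,0],
    [0.45,1,-1,-90,0],
    [0.6,1,-1,-90,0],
    [0.8,1,-1,-90,0],
    [0.95,1,-1,-90,0],
    [0.95,1,-1,-90,0],
    [0.95,1,-1,-90,0],
    [0.95,1,-1,-90,0]
  ],
  "squeeze": 70
}}

```text
time: 11.75
ee_pos: [0.5418, -0.1627, 0.1075]
tcp_rot: [179.9, 2.4, -2.6]
wrist_force: [-4.3, 1.5, 6.1]
opening: 0.0086
```

```bash
python3 look.py 11 wrist scene
```

```text
time 11.85
q [-16.3842   8.865    0.6152  84.1023  -0.6629  76.2768]
ee_pos [ 0.5418 -0.1627  0.1074]
tcp_rot [179.9144   2.4422  -2.6492]
wrist_force [-5.4009  1.8584  6.8067]
torque [ 0.4352  1.0039 -0.2152]
opening 0.0086
```

View pics/wrist_11.png

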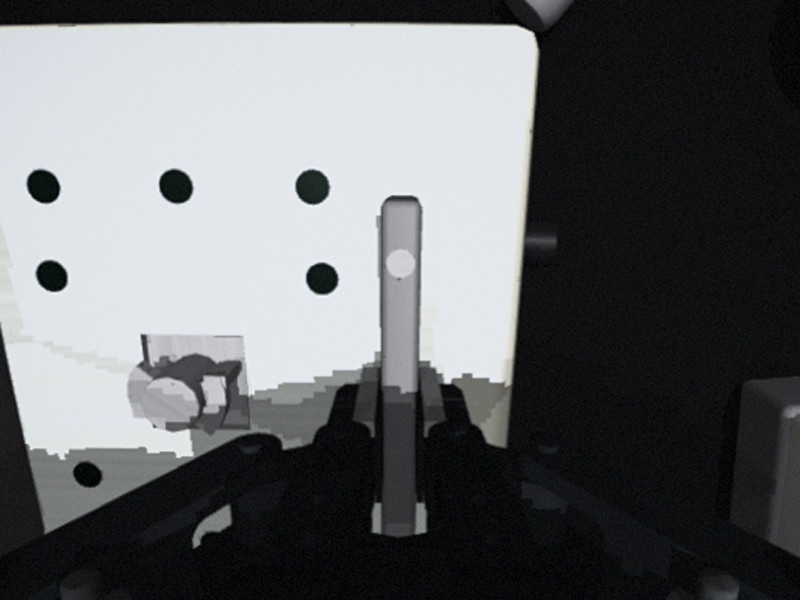

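Rail held at 8.6 mm opening. Lifting straight up.

>>> {"name": "send_rows", "arguments": {
  "targets": [
    [0.95,0,0,4,0],
    [0.95,0,0,9,0],
    [0.95,0,0,15,0],
    [0.95,0,0,22,0],
    [0.95,0,0,30,0],
    [0.95,0,0,40,0],
    [0.95,0,0,50,0],
    [0.95,0,0,50,0]
  ]
}}

```text
time: 12.85
ee_pos: [0.5425, -0.163, 0.1576]
tcp_rot: [179.9, 2.4, -2.6]
wrist_force: [-0.1, 0.4, -3.4]
opening: 0.0082
```

```bash
python3 look.py 12 wrist scene
```

```text
time 12.95
q [-16.3819   8.7241   5.8519  89.4907  -0.671   76.2622]
ee_pos [ 0.5421 -0.1628  0.1564]
tcp_rot [179.9097   2.4546  -2.6322]
wrist_force [ 0.3936 -0.4126 -3.3179]
torque [ 0.0095 -0.2894 -0.0258]
opening 0.0085
```

View pics/wrist_12.png

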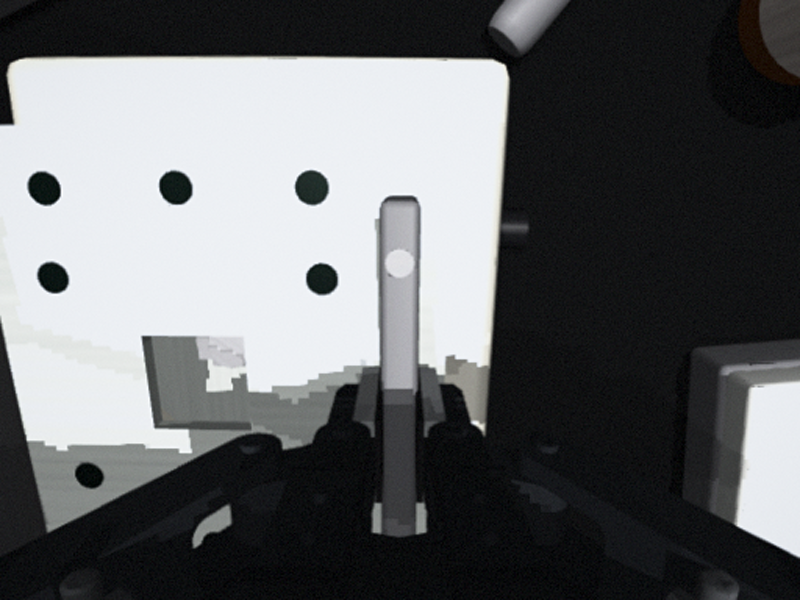

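View pics/scene_12.png

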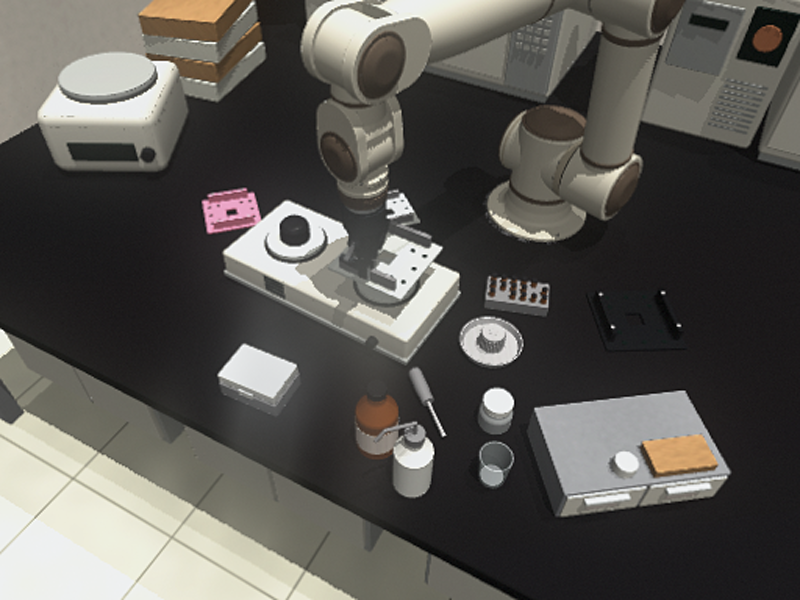

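The platform is off (3.4 N) and level. I'm carrying it to the chest's back and turning it so its y axis faces the chest.

>>> {"name": "send_rows", "arguments": {
  "targets": [
    [0.95,0,15,12,-3],
    [0.95,-3,50,15,-8],
    [0.95,-7,95,15,-14],
    [0.95,-10,140,15,-20],
    [0.95,-14,185,15,-26],
    [0.95,-18,230,15,-32],
    [0.95,-21,275,15,-38],
    [0.95,-25,320,15,-44],
    [0.95,-28,360,15,-49],
    [0.95,-30,385,15,-51]
  ]
}}

```text
time: 14.2
ee_pos: [0.5114, 0.2238, 0.1708]
tcp_rot: [179.9, 2.5, -53.7]
wrist_force: [0.9, 0.7, -4.2]
opening: 0.0086
```

>>> {"name": "send_rows", "arguments": {
  "targets": [
    [0.95,0,6.5,0,0],
    [0.95,0,6.5,0,0]
  ]
}}

```text
time: 14.45
ee_pos: [0.5119, 0.2285, 0.171]
tcp_rot: [179.9, 2.4, -53.6]
wrist_force: [-0.2, -0.4, -3.8]
opening: 0.0085
```

```bash
python3 look.py 13 wrist top scene
```

```text
time 14.6
q [ 22.7812   6.2766   4.8046  89.2117   2.3534 166.436 ]
ee_pos [0.5121 0.2278 0.1713]
tcp_rot [179.8871   2.4481 -53.6712]
wrist_force [-0.1464  0.2916 -4.0647]
torque [-0.2485 -0.1864  0.0514]
opening 0.0088
```

View pics/wrist_13.png

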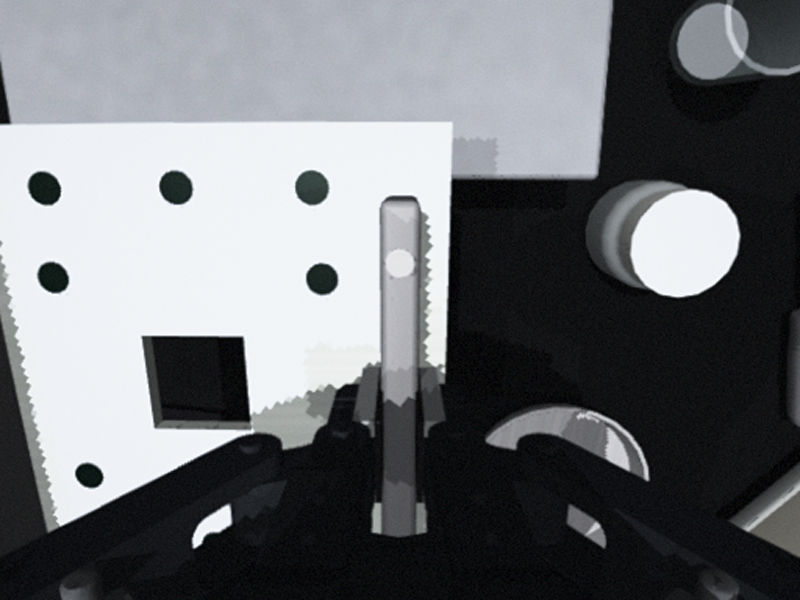

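View pics/top_13.png

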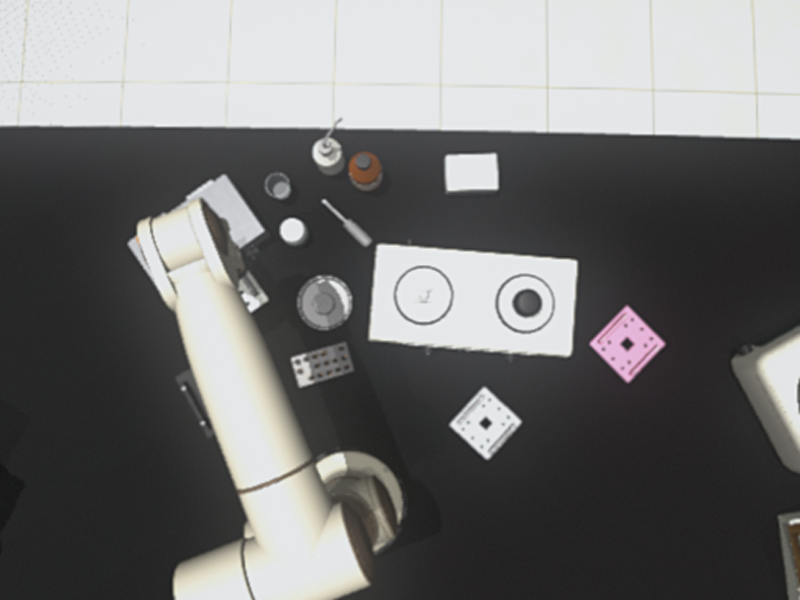

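View pics/scene_13.png

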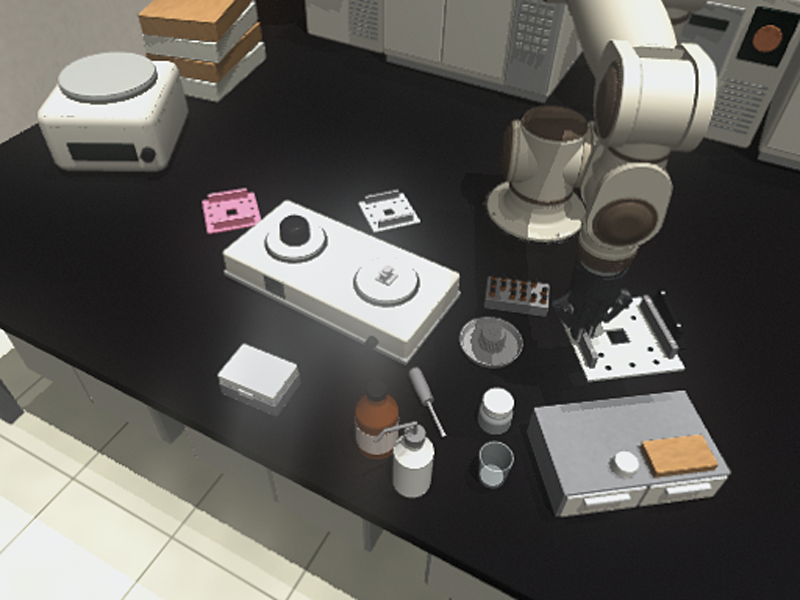

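Wrist view: the plate's far edge is at row ~122 with its corner at (451,122), and the chest's back top edge is at row ~178 (455-600). The edges look parallel. Computing the overlap.

Run:
```python
from h import *
d=pickle.load(open('d_13.pkl','rb'))
W=cam(d['wrist'],d['obs_wrist']);s=1.5625
n=np.array([.804,.595]);t=np.array([-.595,.804])
f=lambda u,z:onz(W,(u[0]/s-.2,u[1]/s-.2),z)
a=f((458,179),.08);b=f((598,179),.08);print('chest',a,b,'ang',np.degrees(np.arctan2(*(a-b)[:2][::-1])))
for u in [(451,122),(10,124)]:
  p=f(u,.1648);print('plate',p,'overlap',(p-a)[:2]@n)
T=d['obs_wrist']['ee_pos'];print('grip to edge',(a[:2]-T[:2])@n)
print((np.array([.6131,.2])-a[:2])@n)
```

```text
chest [0.57594728 0.24736733 0.08      ] [0.6131915  0.19735618 0.08      ] ang 126.6757354621527
plate [0.58415193 0.2640043  0.1648    ] overlap 0.01649553401497739
plate [0.50816443 0.36856393 0.1648    ] overlap 0.017614562793791144
grip to edge 0.06275634268138387
0.0016872242271729063
```

>>> {"name": "send_rows", "arguments": {
  "targets": [
    [0.95,0,0,-25,0],
    [0.95,0,0,-50,0],
    [0.95,0,0,-68,0],
    [0.95,0,0,-76,0],
    [0.95,0,0,-81,0],
    [0.95,-1,-1,-86,0],
    [0.95,-1,-1,-91,0],
    [0.95,-1,-1,-91,0]
  ],
  "squeeze": 45
}}

```text
time: 15.6
ee_pos: [0.5118, 0.228, 0.0826]
tcp_rot: [-179.9, 2.4, -53.6]
wrist_force: [-4.0, -1.1, 5.2]
opening: 0.0085
```

```bash
python3 look.py 14 wrist scene
```

```text
time 15.7
q [ 22.8069   6.5516  -4.6859  79.2451   2.3795 166.4183]
ee_pos [0.5118 0.2281 0.0826]
tcp_rot [-179.9104    2.4263  -53.6196]
wrist_force [-2.1414 -1.5047  4.8178]
torque [-0.244   0.0182  0.0408]
opening 0.0082
```

View pics/wrist_14.png

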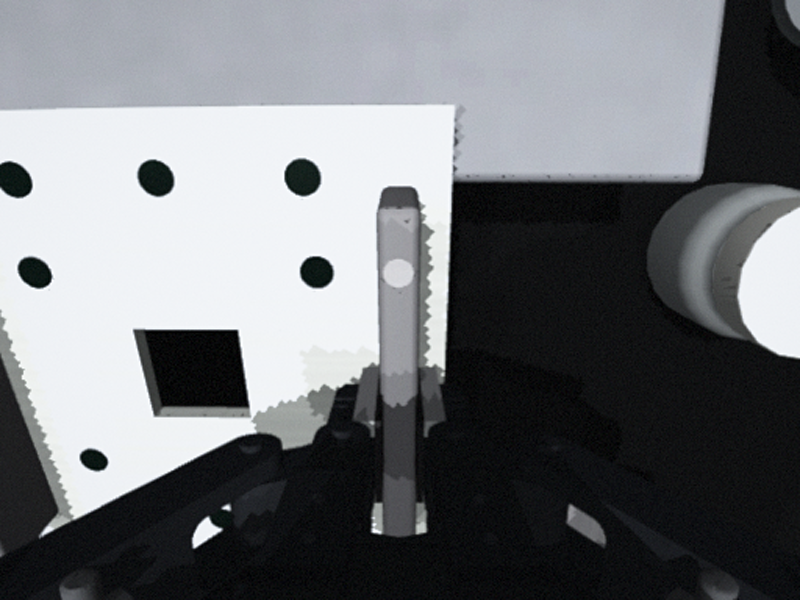

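View pics/scene_14.png

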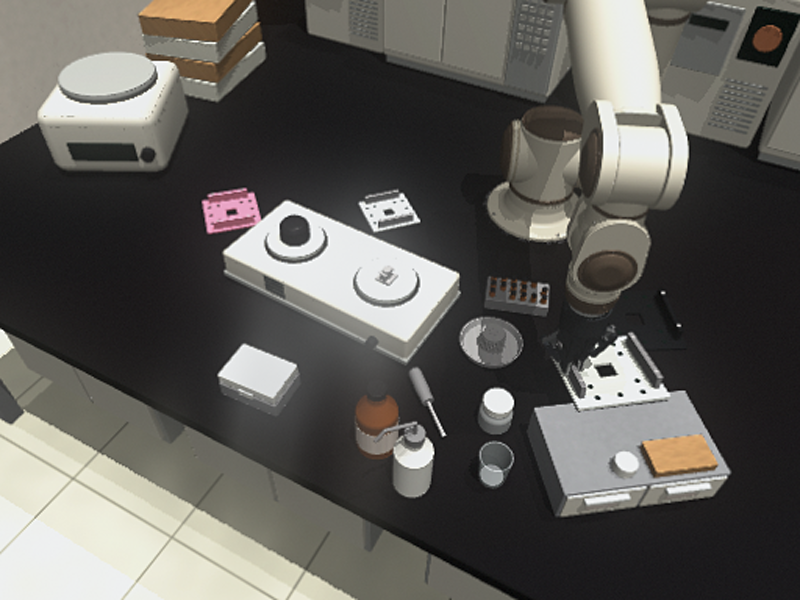

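The plate is pivoting in the pads as intended. I'll lower it further until its lower edge reaches the bench.

>>> {"name": "send_rows", "arguments": {
  "targets": [
    [0.95,0,0,-5,0],
    [0.95,-1,0,-10,0],
    [0.95,-1,-1,-15,0],
    [0.95,-2,-1,-19,0],
    [0.95,-2,-1,-23,0],
    [0.95,-2,-1,-23,0]
  ]
}}

```text
time: 16.45
ee_pos: [0.5097, 0.2271, 0.0594]
tcp_rot: [-179.9, 2.4, -53.6]
wrist_force: [-3.4, -1.8, 4.0]
opening: 0.0084
```

```bash
python3 look.py 15 wrist scene
python3 - <<'E'
from h import *
d=pickle.load(open('d_15.pkl','rb'));crop(d['scene']['pixels'],330,180,150,120,5,'pics/s15.png')
E
```

```text
time 16.55
q [ 22.7976   6.7432  -7.0789  76.6903   2.3902 166.3987]
ee_pos [0.5097 0.2271 0.0593]
tcp_rot [-179.936     2.4437  -53.6104]
wrist_force [-3.8302 -1.1943  5.3527]
torque [-0.156   0.1164  0.0876]
opening 0.0086
```

View pics/wrist_15.png

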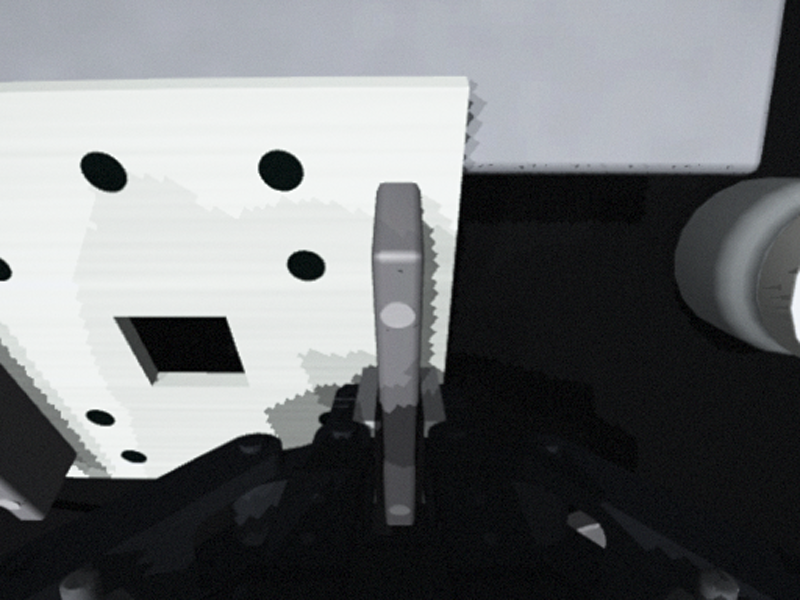

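View pics/s15.png

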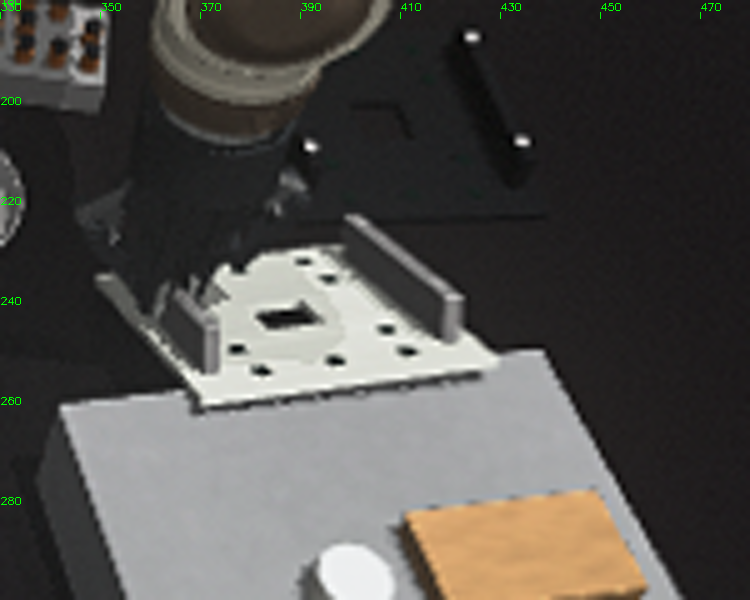

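>>> {"name": "send_rows", "arguments": {
  "targets": [
    [0.95,0,0,-2,0],
    [0.95,0,0,-4,0],
    [0.95,0,0,-6,0],
    [0.95,0,0,-6,0]
  ]
}}

```text
time: 17.05
ee_pos: [0.5097, 0.2273, 0.053]
tcp_rot: [-179.9, 2.5, -53.6]
wrist_force: [-4.3, -0.4, 5.2]
opening: 0.0085
```

```bash
python3 look.py 16 wrist scene
python3 - <<'E'
from h import *
d=pickle.load(open('d_16.pkl','rb'));crop(d['scene']['pixels'],330,180,150,120,5,'pics/s16.png')
E
```

```text
time 17.15
q [ 22.8028   6.9067  -7.5957  76.0117   2.3988 166.3969]
ee_pos [0.5097 0.2272 0.053 ]
tcp_rot [-179.9357    2.4525  -53.6035]
wrist_force [-4.1074  0.3974  5.2567]
torque [0.0721 0.0401 0.1398]
opening 0.0087
```

View pics/wrist_16.png

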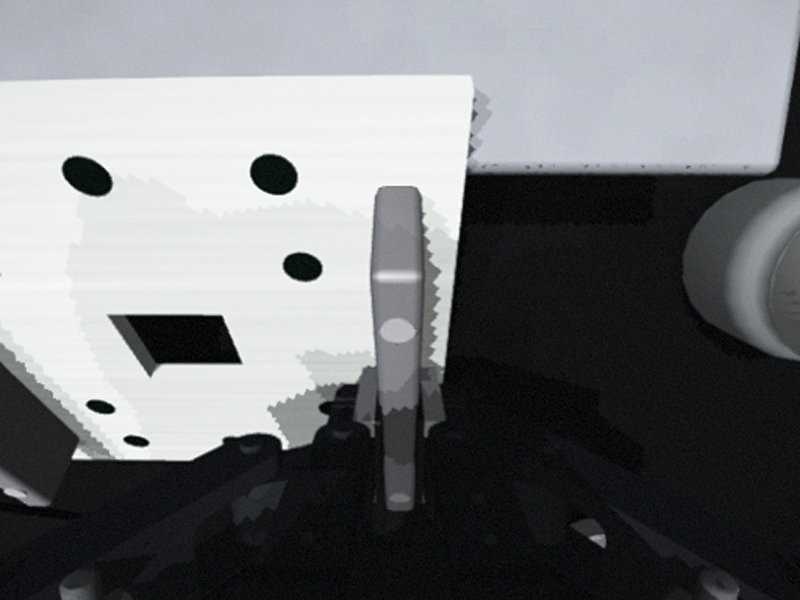

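View pics/s16.png

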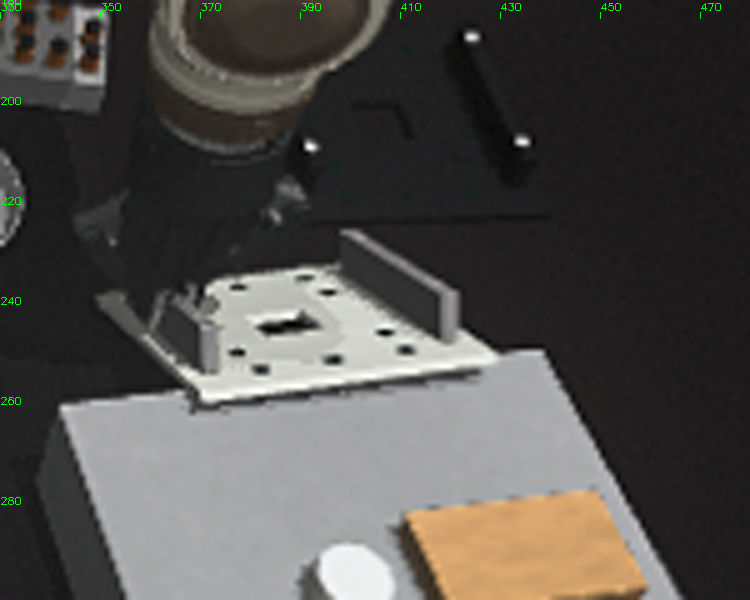

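>>> {"name": "send_rows", "arguments": {
  "targets": [
    [0.95,0,0,-1.5,0],
    [0.95,0,0,-3,0],
    [0.95,0,0,-4,0],
    [0.95,0,0,-4,0]
  ]
}}

```text
time: 17.65
ee_pos: [0.51, 0.2274, 0.0515]
tcp_rot: [-179.8, 2.4, -53.6]
wrist_force: [-11.0, -4.1, 23.9]
opening: 0.0087
```

```bash
python3 look.py 17 wrist scene
python3 - <<'E'
from h import *
d=pickle.load(open('d_17.pkl','rb'));crop(d['scene']['pixels'],330,180,150,120,5,'pics/s17.png')
E
```

```text
time 17.75
q [ 22.8044   6.8733  -7.8115  75.7165   2.4161 166.3952]
ee_pos [0.51   0.2275 0.0514]
tcp_rot [-179.8218    2.4427  -53.5954]
wrist_force [-10.7125  -3.4039  23.3747]
torque [-0.3212  1.2612  0.2519]
opening 0.0082
```

View pics/wrist_17.png

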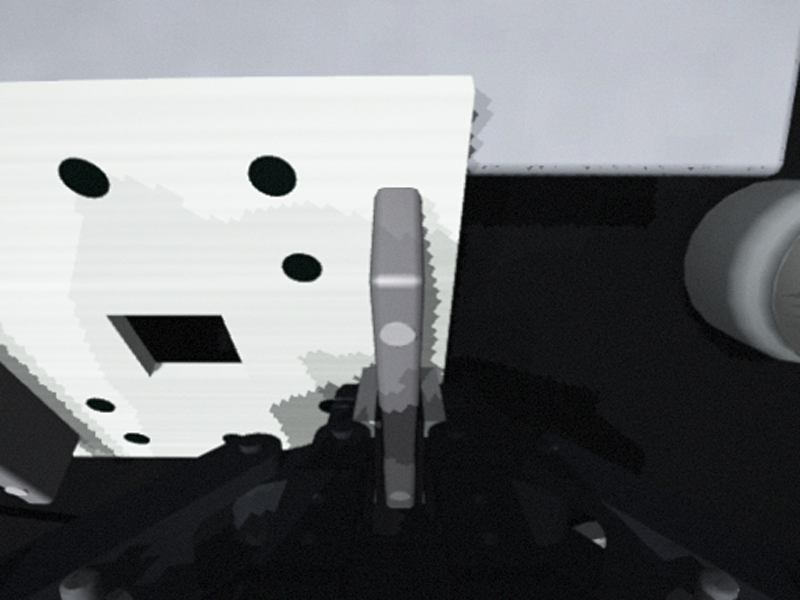

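View pics/s17.png

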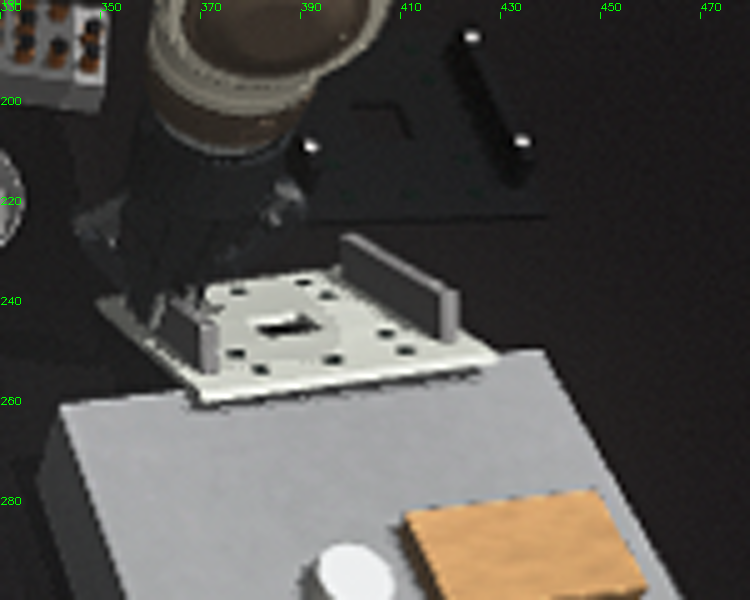

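Force jumped to 24 N at TCP z = 51.5 mm, as predicted for the lower edge on the bench. I'll ease off, release gently and rise.

>>> {"name": "send_rows", "arguments": {
  "targets": [
    [0.95,0,0,2,0],
    [0.95,0,0,2.5,0],
    [0.85,0,0,2.5,0],
    [0.75,0,0,2.5,0],
    [0.72,0,0,2.5,0],
    [0.72,0,0,2.5,0]
  ],
  "squeeze": 20
}}

```text
time: 18.5
ee_pos: [0.509, 0.2267, 0.0498]
tcp_rot: [179.9, 2.5, -53.6]
wrist_force: [-0.2, 0.5, 0.9]
opening: 0.0239
```

```bash
python3 look.py 18 wrist scene
python3 - <<'E'
from h import *
d=pickle.load(open('d_18.pkl','rb'));crop(d['scene']['pixels'],330,180,150,120,5,'pics/s18.png')
E
```

```text
time 18.6
q [ 22.791    7.027   -7.8284  75.8178   2.3691 166.4085]
ee_pos [0.509  0.2267 0.0498]
tcp_rot [179.902    2.461  -53.6335]
wrist_force [ 1.0022 -0.0104  0.6073]
torque [-0.0008 -0.0261 -0.0024]
opening 0.0238
```

View pics/wrist_18.png

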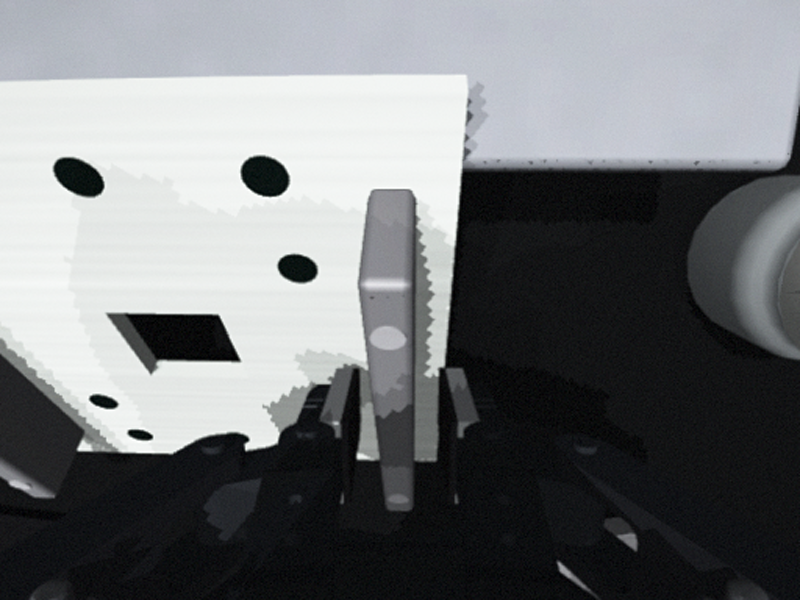

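View pics/s18.png

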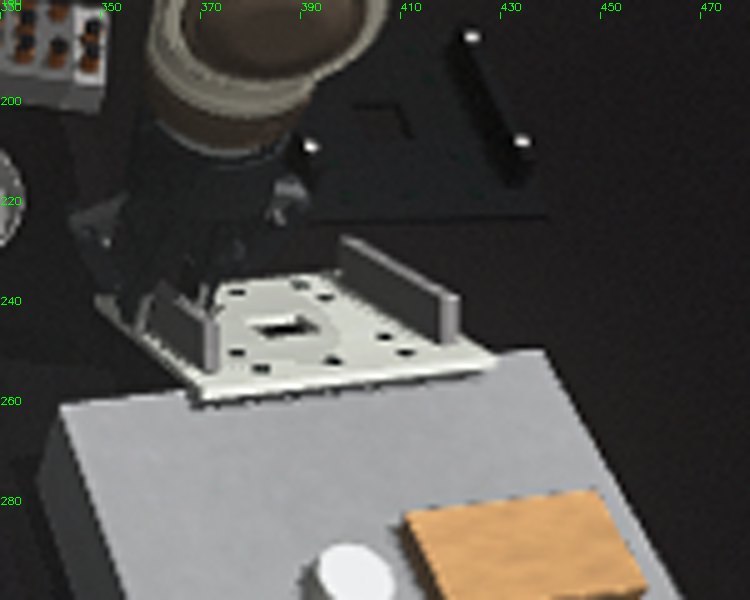

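The plate stayed put after release and the fingers are clear of the rail. Rising straight up.

>>> {"name": "send_rows", "arguments": {
  "targets": [
    [0.72,0,0,10,0],
    [0.72,0,0,30,0],
    [0.72,0,0,60,0],
    [0.72,0,0,100,0],
    [0.72,-20,-30,140,0],
    [0.72,-70,-80,160,0],
    [0.72,-120,-130,160,0],
    [0.72,-150,-180,160,0],
    [0.72,-180,-230,160,0],
    [0.72,-200,-280,160,0]
  ]
}}

```text
time: 19.85
ee_pos: [0.3082, -0.0532, 0.2109]
tcp_rot: [-180.0, 2.4, -53.5]
wrist_force: [1.4, -1.6, 0.3]
opening: 0.0237
```

```bash
python3 look.py 19 top scene
```

```text
time 19.95
q [-11.8168 -26.013  -18.6135  99.1494   1.5277 132.3002]
ee_pos [ 0.3074 -0.0566  0.2112]
tcp_rot [179.9517   2.3223 -54.1413]
wrist_force [0.2564 1.013  0.6857]
torque [-0.0174 -0.062  -0.0069]
opening 0.0237
```

View pics/top_19.png

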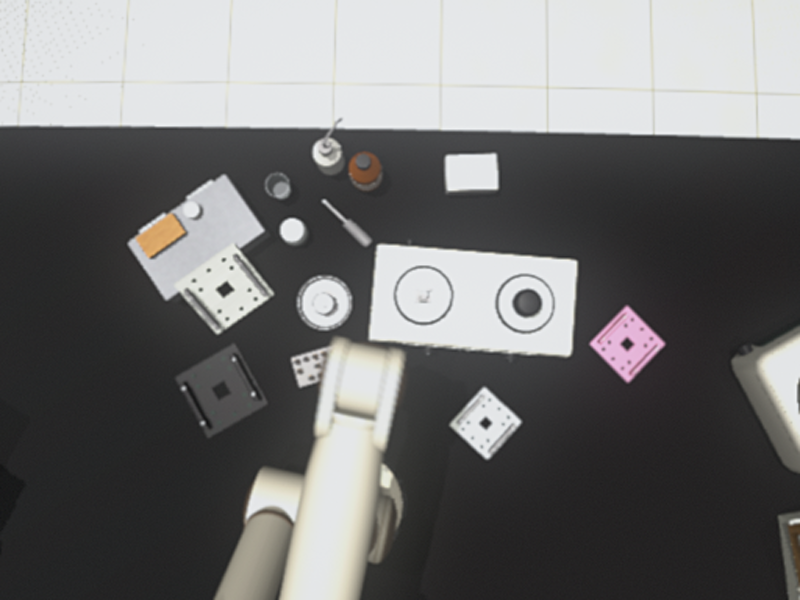

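View pics/scene_19.png

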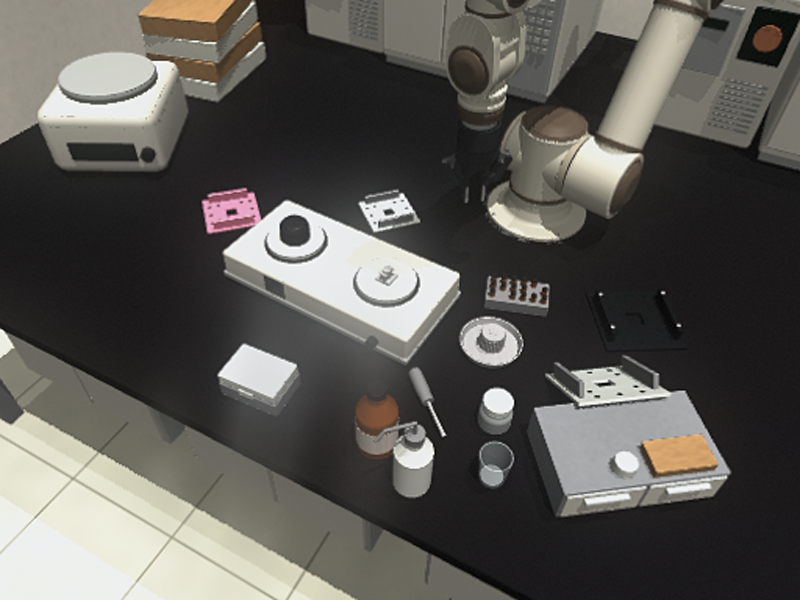

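Top view: plate corners at about (237,245), (176,290), (274,294) and (222,333), and the nut in the dish at (325,302). I'll let it sit, then check slope and stillness by triangulation.

>>> {"name": "send_rows", "arguments": {
  "targets": [
    [0.72,0,0,0,0],
    [0.72,0,0,0,0],
    [0.72,0,0,0,0],
    [0.72,0,0,0,0],
    [0.72,0,0,0,0],
    [0.72,0,0,0,0],
    [0.72,0,0,0,0],
    [0.72,0,0,0,0]
  ]
}}

```text
time: 20.95
ee_pos: [0.3095, -0.0522, 0.2099]
tcp_rot: [179.9, 2.5, -53.6]
wrist_force: [-0.2, -0.0, 0.6]
opening: 0.0239
```

```bash
python3 look.py 20 top scene
python3 - <<'E'
from h import *
d=pickle.load(open('d_20.pkl','rb'));e=pickle.load(open('d_19.pkl','rb'))
for c,(x,y,w,h) in {'top':(95,140,100,90),'scene':(330,210,120,70)}.items():
    print(c,np.abs(d[c]['pixels'][y:y+h,x:x+w].astype(int)-e[c]['pixels'][y:y+h,x:x+w]).mean())
crop(d['scene']['pixels'],340,215,100,50,8,'pics/s20.png');crop(d['top']['pixels'],105,150,75,70,8,'pics/t20.png')
E
```

```text
time 21.05
q [-11.0313 -25.7474 -18.5863  99.029    1.5992 132.5796]
ee_pos [ 0.3095 -0.0522  0.2099]
tcp_rot [179.913    2.4573 -53.6388]
wrist_force [-0.6802 -0.5083  0.3075]
torque [-0.0746 -0.0517  0.017 ]
opening 0.0236
top 0.629962962962963
scene 0.9424603174603174
```

View pics/s20.png

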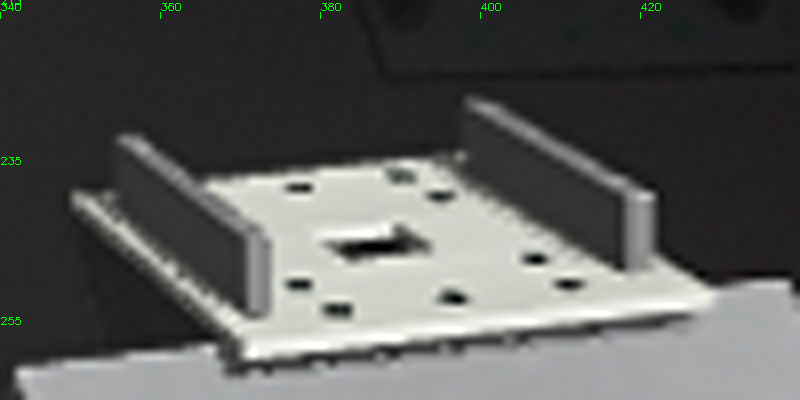

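View pics/t20.png

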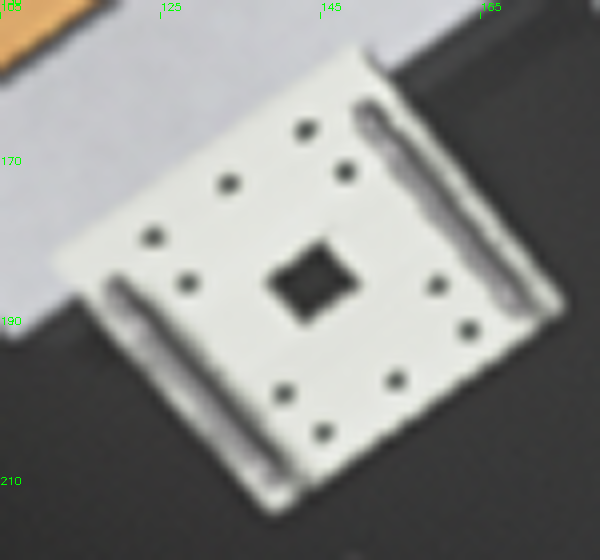

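Run:
```python
from h import *
d=pickle.load(open('d_20.pkl','rb'));T=cam(d['top']);S=cam(d['scene'])
t=lambda x,y:(105+(x+.5)/8-.5,150+(y+.5)/8-.5); s=lambda x,y:(340+(x+.5)/8-.5,215+(y+.5)/8-.5)
P={k:tri(ray(T,t(*a)),ray(S,s(*b))) for k,a,b in [('A',(357,46),(245,346)),('C',(562,303),(76,195)),('B',(52,262),(712,294))]}
for k,v in P.items(): print(k,v[0].round(4),np.round(v[1],4))
A,B,C=[P[k][0] for k in 'ABC'];n=np.cross(C-A,B-A);n/=np.linalg.norm(n)
print('tilt',np.degrees(np.arccos(abs(n[2]))),np.linalg.norm(A-C),np.linalg.norm(A-B))
for o in ['q']: pass
m=onz(T,(324/1.5625,302/1.5625),.04);print('nut',m)
print('dish',onz(T,(325/1.5625,303/1.5625),.018))
```

```text
A [0.5813 0.2639 0.0941] [0.0012 0.0012]
C [0.4766 0.1877 0.0054] [0.0008 0.0008]
B [0.4854 0.3933 0.0931] [0.0015 0.0015]
tilt 34.42058762742481 0.1570215014459715 0.16106976697599074
nut [0.45577119 0.06593372 0.04      ]
dish [0.45449908 0.06603148 0.018     ]
```

Slope is 34.4°, the lower edge is on the bench and the upper edge is over the chest. The plate has not moved in over 1 s, and the nut is within about 2 mm of the dish centre. Handing in.

```bash
python3 -c "
from workcell import bot
print(bot.job_done())"
```

```text
the job is handed in; nothing more can be done
None
```

The job is handed in after about 21 s: the nut is in the steel dish and the platform leans against the back of the chest. `job_done()` gives no verdict, so success rests on my own checks.

**What I did**
- **Nut:** I tried it anticlockwise first and it came up firm at about 1.2 N m. Clockwise it turned freely. I lifted it off and set it upright in the dish.
- **Platform:** I lifted it by one rail (weight about 3.4 N) and turned it to face the chest's back. I lowered it over the chest's top edge so it pivoted in the pads until its lower edge met the bench, then released it.

**Last checks**
- **Slope:** 34.4° by triangulation, inside the 26–80° allowed.
- **Contact:** the measured corner of the lower edge came out at z ≈ 5 mm, which fits the plate's thickness with its edge on the bench. The upper edge is at z ≈ 94 mm, over the chest's edge. I did not measure contact forces after release.
- **Stillness:** the plate looked the same in pictures 1.1 s apart.
- **Nut position:** within about 2 mm of the dish centre.
- **Bystanders:** in the final top and scene pictures they looked unmoved, judged by eye.

**What went wrong or disagreed**
- On the way to the dish the last joint ran up to its 180° limit (179.98° read). That left the tool tilted by 2.4° for the rest of the job, with no visible harm.
- Two-view heights read about 2–4 mm below the given sizes throughout.

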